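Feed a board and hold a spring clip open around its edge

ROBOT

A 7-joint arm with a two-finger parallel gripper is mounted at the origin on the work surface. World frame = base frame: x ahead of the robot, y to its left, z up, the work surface at z = 0. Lengths are in mm, angles in rad, forces in N, time in s.
With the tool pointing down it reaches from about 375 to 925 mm from the base axis. Payload 3.1 kg.
Tool frame: the origin (TCP) lies midway between the tips of the shut fingers; the grasp point (between the pads) lies pinch_z behind it (pinch_z is the distance from the TCP to the grasp point, in mm); z points along the fingers, y is the line along which they close (so a half turn about z gives the same grasp; the last joint's range is limited). The gripper opens to 85 mm and grips with 20 to 120 N. Pads are 22 mm wide; open, the fingers measure 114 mm over their backs; the gripper's body (76 mm by 85 mm) begins 54 mm behind the grasp point. The pads swing forward as they close: fully open they stand 13 mm farther back than shut.
Start: joints at [-1.291, 0.383, 0.044, 1.598, -0.018, 1.161, -0.05], TCP at [239.748, 604.172, 231.269] pointing down, gripper open.
Joint ranges: [-2.61, 2.61], [-0.41, 2.15], [-1.48, 1.57], [0, 2.5], [-1.57, 4.71], [0.05, 1.97], [-2.85, 2.85]. Speed limits (rad/s): [2.79, 2.79, 3.14, 3.14, 3.14, 3.14, 3.14].

INTERFACE

Orientations are given as a rotation vector (axis times angle).
In Python, from cell import * gives the robot as it stands. The module is installed in compiled form; this text tells all that it offers.
- The arm moves only by the tool arm_command, never from a script. Its argument "moves" is text: rows parted by semicolons, each of 4 numbers parted by spaces: the shift along the world's x, y, z in units of 40 mm (1.0 is 40 mm), then the turn about the world's z in units of 5 degrees (1.0 is 5 degrees). In form: dx dy dz roll; .... A call has 1 to 8 rows; each row shifts and turns the commanded pose from where the row before left it; what a row does not reach is not made up. A row lasts 1/12 s, in which the tool goes at most 41.7 mm and 7.16 degrees, less where a joint would pass 70% of its speed; a pose out of reach is approached as far as the arm can. A call is refused whole if a number of a shift passes 1 or a number of a turn 1, either way. A call with a gripper value outside its range is refused whole. "claw" is the finger opening in mm, from 0 to 85.4, set as the call begins (left out, the last holds). The fingers move at their own pace and stop on an object; "grip_force" is the grip in N (left out, the last holds). Time passes only in rows, so rows that do not move let the fingers close. It gives the time, the measured TCP pose, the force, the opening and the grip force at its end, in the units of the state.
- observe(): the state, without advancing time (a new reading comes with each control period).
- snapshot(name): name is "side" or "top"; returns a dict with "frame" (400x640x3 uint8, red, green, blue), "depth" (400x640 float32, mm along the optical axis (not along the pixel's ray), 0 where there is no reading), "camera_matrix" (3x3 intrinsics, pixels), "position" and "orientation" of the camera in the world. Camera axes: x right, y down, z forward; pixel columns grow to the right and rows downward; lengths in mm; the calibration is good to about 2 mm. A picture is of the moment at which its call begins.
- close_job(): hands the job in; it is judged then, once.
The state is a dict: "t": time; "joint_pos": joint angles; "qvel": joint speeds; "tau": joint torques, N m; "ee_pos": TCP position; "tcp_rot": TCP orientation; "wrist_force": force on the tool from outside, world axes, zero at the start; "moment": the same for the moment, N m; "width": finger opening in mm; "gripper_force": force on a finger pad.
Only numpy, scipy, OpenCV 4.12 (cv2) and the standard library are available. Lean on these libraries where they do the work, as an engineer would, in place of code of your own. Each camera call takes 0.05 s, during which the arm holds its last target. There are 200 camera calls.

TASK

Swing the feeder's sprung lever all the way to its stop so that the board comes out of the hood, and let the lever spring back. Then take the large spring clip off the parking strip by its handles and finish while holding it squeezed fully open, jaws down, astride the top edge of the board's exposed part, near the middle of that part and square to the board, the jaw tips about 15 mm past the edge and one on each side, the clip touching neither board nor feeder; do not let go at the end. Never let the clip bite the board, and leave the small clip and the other things on the bench alone.

Things in the scene. Friction and masses are not known exactly. Their poses are not given: they have to be found in the camera images.
- feeder: Board feeder, screwed down: aluminium base 220 x 150 x 12 mm with a grey plastic hood on it. Origin: centre of the base's underside; x = feed direction, out of the hood; y towards the side of the lever's handle. Hood spans x -75 to +35, y -29 to +29 mm, top 94 mm above the bench. A stop bar at x = 90 mm holds the carrier in.
- feed_lever (a joint): Sprung feed lever, turns flat about an upright axis (point lever_pivot), clockwise seen from above: 0 = rest, 1.0 rad = its stop; a spring brings it back to 0 when let go. To the stop takes up to about 5 N at the handle; on the way it pushes the carrier about 55 mm ahead, which stays there when the lever returns.
- lever_handle (a point): On the axis of the lever's upright black handle, 55 mm above the bench: a post 14 mm across, from 32 mm up to a ball top (18 mm across) ending 79 mm above the bench. 175 mm from lever_pivot. At rest at feeder x = -139, y = 99 mm, at the stop x = 29, y = 99 mm, on an arc bulging to feeder +y.
- lever_pivot (a point): Point on the lever's upright turning axis, 55 mm above the bench, fixed to the feeder (feeder x = -55, y = -55 mm). Its x, y axes turn with the lever.
- carrier: Black sliding carrier 80 x 30 x 22 mm in the feeder with a blue circuit board, 80 mm long and 2.4 mm thick, upright along its middle, top edge 72 mm above the carrier's underside (84 mm above the bench). Origin: middle of the underside; x as the feeder's, along the board; y across it. At feeder x = -10 mm at the start, under the hood; fed, about +45 mm, front 50 mm of the board exposed.
- board_edge (a point): Point in the middle of the board's thickness on its top edge, 25 mm behind the board's front end: the middle of the edge that comes out of the hood. Axes as the carrier's.
- strip: Parking strip for clips: wooden base 190 x 70 x 12 mm, fixed, with an upright aluminium fin 4 mm thick and 170 mm long along its x axis, fin top 67 mm above the bench. Origin: centre of the underside.
- clip: Large steel spring clip, 24 mm wide, 60 g, parked astride the fin, handles up. Origin on its hinge (81 mm above the bench at the start); x = hinge axis, along the fin. This body is the half on its +y side: jaw 38 mm down, handle 36 mm up. Handle tops 49 mm apart when parked; fully squeezed 26 mm, parallel, 42 mm above the hinge, each half then turned 0.3 rad (so this body leans 0.3 rad).
- clip_jaw (a joint): Opening angle of the large clip between its halves: about 0 parked, -0.06 shut, 0.6 rad fully open at its stop. Squeezing the handles together opens the jaws: about 5 N at first, 12 N at the stop; the spring shuts them when let go. Fully open the jaw tips gape 25 mm.
- clip_pivot (a point): Midpoint of the large clip's hinge axis (the clip body's origin).
- jaw_tip_a (a point): Tip of the large clip's jaw on the clip body's +y side: middle of the 4 mm thick, 24 mm wide tip, 38 mm below the hinge when closed.
- jaw_tip_b (a point): The same on the other jaw.
- small_clip: A smaller spring clip of the same kind, 16 mm wide, handle tops 22 mm above its hinge, parked on the same fin 90 mm from the large one, at either end; bystander. Origin on its hinge axis.
- battery_case: Bystander: grey open plastic case 90 x 170 x 34 mm with three green cells. Origin at its underside.
- flux_jar: Bystander: small jar, 44 mm across, 45 mm tall. Origin at its underside.
- solder_spool: Bystander: metal spool, 54 mm across, 36 mm tall. Origin at its underside.
- screwdriver: Bystander: screwdriver lying on the mat. Origin at its underside.
- loose_board: Bystander: circuit board lying flat, 70 x 45 mm, 12 mm high over its parts. Origin at its underside.
- capacitor: Bystander: aluminium can standing upright, 22 mm across, 30 mm tall. Origin at its underside.

How it is judged (in metres and radians):
On the way, in this order (a step that is already met when the one before it is completed fails the run):
1. the lever is swung to its stop (value of joint feed_lever above 0.92 rad), for 0.05 s.
2. the lever is let go and has sprung back, the carrier fed out (value of joint feed_lever below 0.12 rad and contact force between the arm and feeder below 0.2 N and x of carrier in the frame of feeder above 0.037 m), for 0.1 s.
3. the large clip is squeezed wide open and lifted off the strip (value of joint clip_jaw above 0.4 rad and height (world z) of clip_pivot above 0.105 m and contact force between clip and strip below 0.1 N), for 0.1 s.
At the end, for the whole second after the job is handed in: Fingers hold the clip open (over 0.45 of 0.6 rad), still, jaw tips either side of the board, 7-30 mm below its edge, hinge within 16 mm of board_edge along it, square within 0.3 rad, not touching board or feeder; lever back (0.12 rad), carrier fed out, upright, bystanders within 30 mm (value of joint clip_jaw above 0.45 rad and ((y of jaw_tip_a in the frame of board_edge above 0.004 m and y of jaw_tip_b in the frame of board_edge below -0.004 m) or (y of jaw_tip_b in the frame of board_edge above 0.004 m and y of jaw_tip_a in the frame of board_edge below -0.004 m)) and z of jaw_tip_a in the frame of board_edge between -0.03 and -0.007 m and z of jaw_tip_b in the frame of board_edge between -0.03 and -0.007 m and x of clip_pivot in the frame of board_edge between -0.016 and 0.016 m and z of clip_pivot in the frame of board_edge above 0.006 m and angle between the x axis of clip and the x axis of carrier, either way round below 0.3 rad and contact force between clip and the fingers above 2 N and contact force between clip and carrier below 0.2 N and contact force between clip and feeder below 0.2 N and linear speed of clip below 0.03 m/s and value of joint feed_lever below 0.12 rad and x of carrier in the frame of feeder above 0.037 m and angle between carrier's own z axis and vertical below 0.1 rad and distance of each of battery_case, flux_jar, solder_spool, screwdriver, loose_board, capacitor, small_clip from where it was at the start of the episode below 0.03 m); the arm keeps its last pose, push and grip.
It fails at once if the clip bites or knocks the board (over 4 N) (contact force between clip and carrier above 4 N).
It fails at once if a bystander is disturbed (moved over 30 mm) (distance of any of battery_case, flux_jar, solder_spool, screwdriver, loose_board, capacitor, small_clip from where it was at the start of the episode above 0.03 m).
It also fails if it takes over 64 s, if anything falls off the work surface, if the arm or the gripper's body presses on something with over 40 N, if the wrist force passes 120 N, or if a joint passes its speed limit or range.

## Working session

There is one attempt and no reset: what is moved stays moved. The work goes in short steps, Python scripts to look and compute and a tool call to move; the robot and the scene stay as the last step left them, time stands still between calls to the robot, and variables do not carry over. Pictures are saved under pics/ and viewed, at most 10 in all, crops included, and the job is handed in when it is done.

Besides the shell and the picture viewer there is one more tool, called after ">>>" as name(argument=value, ...) on one line, values as JSON. arm_command: Moves the arm, as the interface text tells. Its arguments: {"type":"object","properties":{"moves":{"type":"string"},"claw":{"type":"number"},"grip_force":{"type":"number"}},"required":["moves"]}

```bash
mkdir -p pics; cat > h.py <<'E'
from cell import *
import numpy as np, cv2
from scipy.spatial.transform import Rotation as R
def rot(o):
    o=np.array(o,float)
    return o if o.shape==(3,3) else (R.from_rotvec(o).as_matrix() if o.size==3 else R.from_quat(o).as_matrix())
def snap(n,save=None):
    s=snapshot(n)
    if save: cv2.imwrite('pics/'+save,s['frame'][:,:,::-1])
    return s
def cloud(s):
    d=s['depth'];K=np.array(s['camera_matrix']);v,u=np.mgrid[:400,:640]
    p=np.stack([(u-K[0,2])/K[0,0]*d,(v-K[1,2])/K[1,1]*d,d],-1)
    w=p@rot(s['orientation']).T+np.array(s['position']); w[d<=0]=np.nan
    return w
def ray(s,u,v,z):
    K=np.array(s['camera_matrix']);r=rot(s['orientation'])@np.array([(u-K[0,2])/K[0,0],(v-K[1,2])/K[1,1],1])
    c=np.array(s['position']);return c+r*(z-c[2])/r[2]
def proj(s,p):
    K=np.array(s['camera_matrix']);q=K@(rot(s['orientation']).T@(np.array(p,float)-np.array(s['position'])));return q[:2]/q[2]
E
python3 - <<'E'
from h import *
a=snap('top','t0.png');b=snap('side','s0.png')
for s in(a,b):print(s['position'],s['orientation'],s['camera_matrix'])
print(observe())
np.savez('t0.npz',f=a['frame'],w=cloud(a));np.savez('s0.npz',f=b['frame'],w=cloud(b))
E
```

```text
[ 401.37035421  -51.15526245 1130.15242567] [-2.17744803  2.12479209 -0.16935086] [[392.68461161   0.         319.00450657]
 [  0.         392.68461161 194.50943772]
 [  0.           0.           1.        ]]
[ 169.22760153 -777.44178156  822.05972351] [-2.26424319  0.56512254 -0.23372763] [[497.74018426   0.         317.50435551]
 [  0.         497.74018426 203.68926758]
 [  0.           0.           1.        ]]
{'t': 0.1, 'joint_pos': array([-1.29083893,  0.38371719,  0.04385382,  1.59940772, -0.01787262,
        1.16122724, -0.04992081]), 'qvel': array([ 1.28626245e-03, -1.74509068e-03,  1.78093109e-03, -3.32362408e-03,
       -1.09457174e-03, -1.13477534e-03,  6.92499082e-05]), 'tau': array([ 2.55549690e-03, -4.34729218e+01,  1.02916449e+00, -2.50455916e+01,
        1.08734728e-02,  5.46419498e-03,  1.61240632e-06]), 'ee_pos': array([239.44720539, 603.36975193, 230.04064143]), 'tcp_rot': array([-0.58971915, -3.08544721,  0.0036894 ]), 'wrist_force': array([ 0.30320194, -0.53604828, -0.59013685]), 'moment': array([-0.00729474,  0.01010868,  0.04775776]), 'gripper_force': 0.0, 'width': 85.34710092879797}
```

View pics/t0.png

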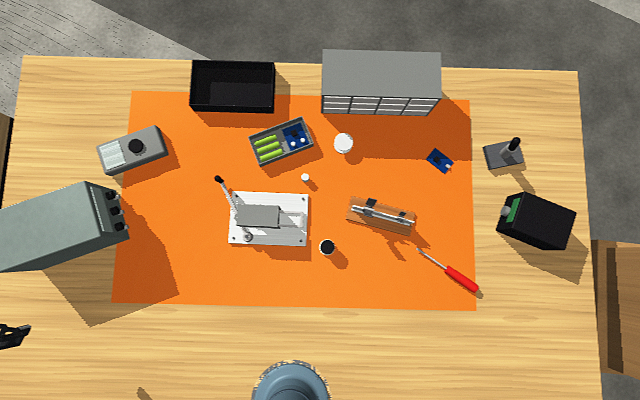

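View pics/s0.png

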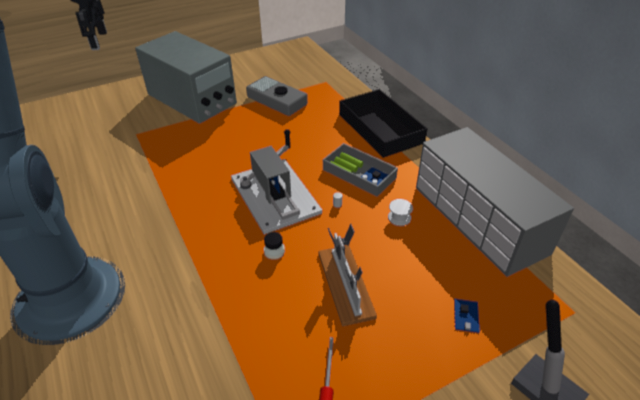

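The top view shows the feeder at (270,218), the lever ball at (219,179), the strip at (381,215), the large clip at about (371,203) and the small clip at about (401,212). The side view shows the large clip at (343,240). Next I measure these.

```bash
python3 - <<'E'
from h import *
a=snap('top');b=snap('side')
A=cloud(a);B=cloud(b)
# feeder base plate: depth height 8..16 near
def reg(W,x0,x1,y0,y1,z0,z1): return (W[...,0]>x0)&(W[...,0]<x1)&(W[...,1]>y0)&(W[...,1]<y1)&(W[...,2]>z0)&(W[...,2]<z1)
for n,s,W in(('top',a,A),('side',b,B)):
    f=s['frame'].astype(int); sat=f.max(2)-f.min(2)
    c=ray(s,*((270,218) if n=='top' else (275,195)),12)
    print(n,'c',c.round())
    m=reg(W,c[0]-130,c[0]+130,c[1]-160,c[1]+160,5,20)&(sat<60)
    P=W[m][:,:2].astype(np.float32); print('base',len(P),cv2.minAreaRect(P))
    m=reg(W,c[0]-130,c[0]+130,c[1]-160,c[1]+160,86,104)
    P=W[m]; print('hood',len(P),cv2.minAreaRect(P[:,:2].astype(np.float32)) if len(P)>4 else 0,np.median(P[:,2]) if len(P) else 0)
    c=ray(s,*((381,215) if n=='top' else (346,285)),12);print('strip',c.round())
    m=reg(W,c[0]-120,c[0]+120,c[1]-120,c[1]+120,8,16)
    print(cv2.minAreaRect(W[m][:,:2].astype(np.float32)))
    m=reg(W,c[0]-120,c[0]+120,c[1]-120,c[1]+120,55,140);P=W[m];print(len(P))
    m2=reg(W,c[0]-120,c[0]+120,c[1]-120,c[1]+120,90,140);k,l,st,ce=cv2.connectedComponentsWithStats(m2.astype(np.uint8))
    for i in range(1,k):
        if st[i,4]>3: print('comp',st[i],W[l==i].mean(0).round(1),W[l==i].min(0).round(1),W[l==i].max(0).round(1))
    m2=reg(W,c[0]-120,c[0]+120,c[1]-120,c[1]+120,58,74);P=W[m2][:,:2].astype(np.float32);print('fin',len(P),cv2.fitLine(P,cv2.DIST_HUBER,0,.01,.01).ravel(),P.min(0),P.max(0))
big=lambda im,r,k:cv2.resize(im[r[1]:r[3],r[0]:r[2]],None,fx=k,fy=k,interpolation=cv2.INTER_CUBIC)
ta=big(a['frame'],(205,165,325,260),5);tb=big(a['frame'],(335,185,435,250),5)
cv2.imwrite('pics/c1.png',ta[:,:,::-1]);
sb=big(b['frame'],(310,215,390,330),5)
tb=cv2.copyMakeBorder(tb,0,575-325,0,0,cv2.BORDER_CONSTANT)
cv2.imwrite('pics/c2.png',cv2.resize(np.hstack([tb,sb])[:,:,::-1],(800,511)))
E
```

```text
top c [494.  76.  12.]
base 2834 ((502.39263916015625, 52.80482482910156), (273.6727600097656, 209.80398559570312), 89.53437042236328)
hood 896 ((494.6839599609375, 99.611572265625), (110.76663208007812, 57.29603958129883), 88.90486907958984) 93.15810199420719
strip [ 511. -241.   12.]
((499.2914123535156, -264.872314453125), (248.5012969970703, 96.80801391601562), 66.73843383789062)
331
comp [367 197  11   7  51] [ 539.1 -200.5  106.4] [ 533.8 -213.2   91.8] [ 546.9 -189.   120.5]
comp [401 211   6   4  11] [ 510.8 -286.9   94.2] [ 507.1 -294.    90.1] [ 514.3 -279.9   98.5]
comp [364 212   9   6  28] [ 501.6 -190.7  108.5] [ 494.8 -202.    90. ] [ 509.5 -179.1  120.4]
comp [399 221   5   2   5] [ 486.1 -279.6   96.9] [ 485.1 -284.6   95.4] [ 487.7 -273.8   99.4]
fin 93 [ 2.3842369e-01  9.7116125e-01  5.0869958e+02 -2.4181914e+02] [ 488.27914 -321.74023] [ 531.00946 -157.87169]
side c [491.  70.  12.]
base 2633 ((514.5037841796875, 46.076202392578125), (287.11376953125, 219.82049560546875), 86.1209716796875)
hood 755 ((495.05731201171875, 99.23472595214844), (116.17739868164062, 58.5932502746582), 88.63471221923828) 93.91966004285973
strip [ 506. -248.   12.]
((496.8684997558594, -268.5787353515625), (260.3659973144531, 100.14968872070312), 66.32286071777344)
617
comp [345 224  10  18  95] [ 538.8 -200.4  105.6] [ 531.7 -213.5   90.3] [ 548.  -187.8  119.5]
comp [328 228   8  17  36] [ 500.  -194.9  109.3] [ 494.7 -203.3   90. ] [ 507.6 -180.1  121. ]
comp [359 267   4   9  22] [ 511.5 -285.7   94.3] [ 508.1 -291.7   90. ] [ 514.9 -278.5   98. ]
comp [346 270   4   8  11] [ 486.4 -281.1   95.4] [ 485.3 -287.7   90.9] [ 489.2 -274.8   98.9]
fin 201 [ 2.3956862e-01  9.7087944e-01  5.0581143e+02 -2.5178606e+02] [ 488.35965 -322.2607 ] [ 531.60675 -155.66913]
```

View pics/c1.png

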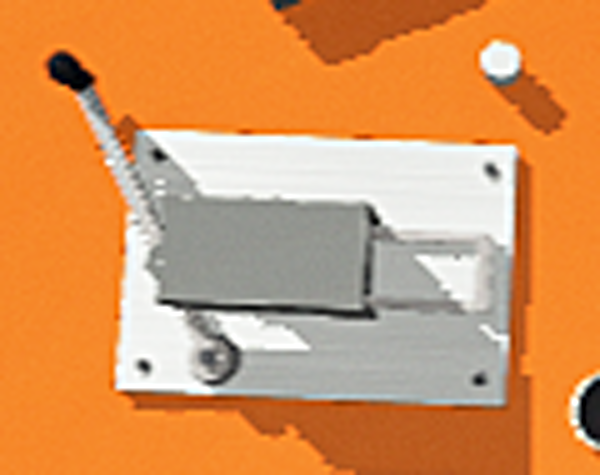

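View pics/c2.png

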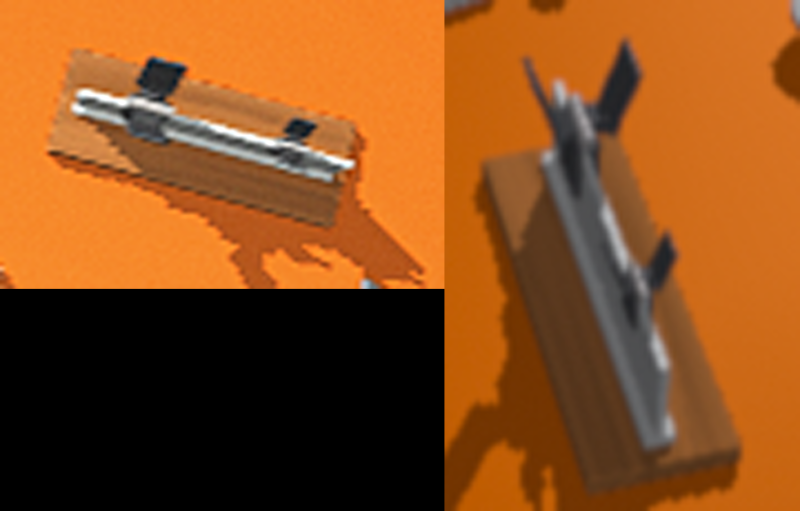

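The feeder crop shows the lever ball at crop (68,70), the pivot at (215,358), the hood and the base. The clip crop shows the large clip at the strip end nearer the feeder and the small clip at the far end. Next I compute the geometry and the obstacle heights.

```bash
python3 - <<'E'
from h import *
a=snap('top');A=cloud(a);b=snap('side')
B=cloud(b)
for n,(u0,v0,u1,v1) in dict(box=(0,180,130,272),meter=(95,122,178,176),case=(247,115,318,168),white=(300,170,312,182)).items():
    P=A[v0:v1,u0:u1].reshape(-1,3);P=P[P[:,2]>12];print(n,np.nanpercentile(P,[1,99],axis=0).round())
Rm=rot(observe()['tcp_rot']);print('tool',Rm.round(3))
print('ballproj',proj(a,[596.3,216.3,72]),proj(b,[596.3,216.3,72]),'pivot',proj(a,[440.6,135.6,50]))
for W in(A,B):
    m=(abs(W[...,0]-596)<40)&(abs(W[...,1]-216)<40)&(W[...,2]>45)&(W[...,2]<95);print('ball',W[m].mean(0),W[m].min(0),W[m].max(0))
E
```

```text
box [[341. 471.  19.]
 [558. 712. 163.]]
meter [[610. 384.  14.]
 [744. 565.  49.]]
case [[649. -38.  12.]
 [789. 142.  37.]]
white [[603. -32.  13.]
 [623. -12.  33.]]
tool [[-0.93   0.369 -0.   ]
 [ 0.369  0.93  -0.001]
 [-0.    -0.001 -1.   ]]
ballproj [217.58451164 177.53703922] [287.13247996 132.01620517] pivot [245.67107859 235.83552636]
ball [593.99636032 215.14062981  71.71781379] [586.86266367 208.1714576   47.11406933] [603.48638795 223.15281206  80.34140849]
ball [593.9003729  214.45300252  65.35221618] [587.09907766 208.39022693  46.5648464 ] [603.64399368 226.21781169  82.13396896]
```

>>> arm_command(moves=".6 -.6 0 -1;.6 -.6 0 -1;.6 -.6 0 -1;.6 -.6 0 -1;.6 -.6 0 -1;.6 -.6 0 -1;.6 -.6 0 -1;.6 -.6 0 -1", claw=0, grip_force=20)

```text
t: 0.97
ee_pos: [432.7, 410.9, 231.4]
tcp_rot: [-1.615, -2.694, -0.001]
wrist_force: [0.3, -0.4, 0.4]
width: 0.3
gripper_force: 0.0
```

>>> arm_command(moves=".6 -.6 0 -1;.6 -.6 0 -1;.6 -.6 0 -1;.6 -.6 0 -1;.6 -.6 0 -1;.6 -.6 0 -.7;.5 0 0 0;0 0 0 0")

```text
t: 1.63
ee_pos: [600.4, 263.4, 231.7]
tcp_rot: [2.23, 2.207, 0.003]
wrist_force: [-0.8, -0.4, -0.0]
width: -0.1
gripper_force: 0.0
```

>>> arm_command(moves="0 0 -.8 0;0 0 -.8 0;0 0 -.8 0;0 0 -.8 0;0 0 -.8 0;0 0 -.7 0;0 0 0 0")

```text
t: 2.22
ee_pos: [589.1, 267.2, 36.2]
tcp_rot: [-2.218, -2.217, 0.02]
wrist_force: [-1.5, 0.6, -0.6]
width: -0.2
gripper_force: 0.0
```

>>> arm_command(moves="0 0 .15 0;0 0 0 0;0 0 0 0")

```text
t: 2.47
ee_pos: [598.4, 269.6, 53.0]
tcp_rot: [2.223, 2.218, 0.01]
wrist_force: [-0.1, -0.6, 0.5]
width: -0.3
gripper_force: 0.0
```

>>> arm_command(moves="0 -.7 -.1 0;.1 -.5 0 0;.15 -.5 0 0;.1 -.5 0 0;.05 -.5 0 0;0 -.5 0 0;0 -.5 0 0;-.1 -.4 0 0")

```text
t: 3.13
ee_pos: [610.6, 104.2, 48.4]
tcp_rot: [2.223, 2.216, 0.01]
wrist_force: [1.4, 0.7, 0.9]
width: 0.1
gripper_force: 1.0
```

```bash
python3 - <<'E'
from h import *
print(observe()['ee_pos'],observe()['wrist_force'])
a=snap('top');A=cloud(a)
cv2.imwrite('pics/p1.png',cv2.resize(a['frame'][150:260,200:330],None,fx=4,fy=4)[:,:,::-1])
E
```

```text
[610.56461113 104.15321354  48.38992844] [1.3523403  0.67295208 0.93224433]
```

View pics/p1.png

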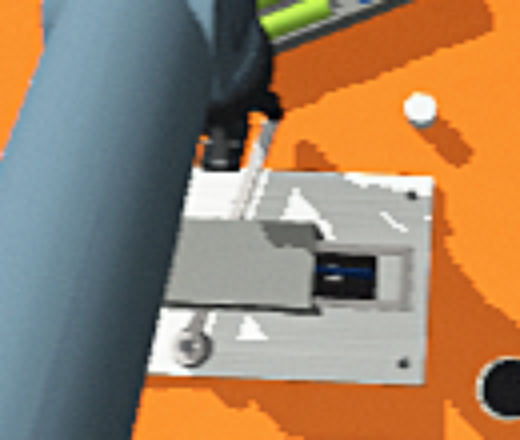

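The lever ball is at about crop (268,105) and is being pushed, and the board is emerging at (345,268). I keep pushing.

>>> arm_command(moves="-.15 -.35 0 0;-.15 -.3 0 0;-.1 -.2 0 0;-.05 -.1 0 0;0 0 0 0")

```text
t: 3.6
ee_pos: [591.3, 69.0, 46.3]
tcp_rot: [2.223, 2.22, 0.01]
wrist_force: [3.0, 5.1, 0.3]
width: -0.0
gripper_force: 2.4
```

>>> arm_command(moves="-.03 -.1 0 0;-.03 -.1 0 0;-.03 -.1 0 0;0 0 0 0;0 0 0 0")

```text
t: 4.02
ee_pos: [589.7, 65.9, 46.4]
tcp_rot: [-2.213, -2.225, -0.022]
wrist_force: [6.4, 14.7, -2.0]
width: -0.3
gripper_force: 7.2
```

It is hard against the stop. Now I retreat along the arc.

>>> arm_command(moves=".1 .5 0 0;.2 .6 0 0;.15 .6 0 0;.1 .6 0 0;0 .6 0 0;-.1 .6 0 0;-.1 .7 0 0;-.1 .8 0 0")

```text
t: 4.68
ee_pos: [595.0, 252.2, 44.4]
tcp_rot: [2.226, 2.216, -0.007]
wrist_force: [-0.0, 0.1, 0.1]
width: 0.1
gripper_force: 0.0
```

>>> arm_command(moves="0 .5 0 0;0 0 0 0;0 0 .8 0;0 0 .8 0;0 0 .8 0;0 0 .8 0;0 0 .5 0;0 0 0 0", claw=85)

```text
t: 5.35
ee_pos: [599.7, 273.0, 199.2]
tcp_rot: [2.224, 2.214, 0.013]
wrist_force: [0.9, -0.3, 1.2]
width: 85.1
gripper_force: 0.0
```

```bash
python3 - <<'E'
from h import *
print(observe()['ee_pos'],observe()['wrist_force'])
a=snap('top');A=cloud(a);b=snap('side')
t=cv2.resize(a['frame'][150:270,205:335],None,fx=3,fy=3);u=cv2.resize(b['frame'][110:250,220:350],None,fx=3,fy=3)[:360]
cv2.imwrite('pics/p2.png',np.hstack([t,u])[:,:,::-1])
E
```

```text
[599.66540844 273.04272608 199.18544039] [ 0.86939479 -0.29052863  1.17301765]
```

View pics/p2.png

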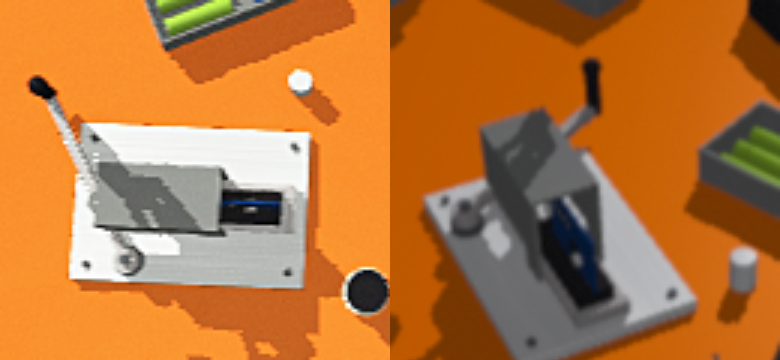

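The lever is back at rest and the board is exposed in both views. Next is the clip.

>>> arm_command(moves="-.15 -.9 0 -.3;-.15 -.9 0 -.3;-.15 -.9 0 -.3;-.15 -.9 0 -.3;-.15 -.9 0 -.3;-.15 -.9 0 -.3;-.15 -.9 0 -.3;-.15 -.9 0 -.3")

```text
t: 6.12
ee_pos: [545.1, -16.2, 190.7]
tcp_rot: [-2.444, -1.971, 0.008]
wrist_force: [1.4, -0.1, -0.0]
width: 85.2
gripper_force: 0.0
```

>>> arm_command(moves="-.2 -.9 0 -.3;-.2 -.9 0 0;-.2 -.9 0 0;-.2 -.9 0 0;0 -.9 0 0;0 0 0 0;0 0 0 0;0 0 0 0")

```text
t: 6.78
ee_pos: [514.4, -193.5, 191.4]
tcp_rot: [-2.468, -1.939, 0.004]
wrist_force: [0.1, 0.4, 0.5]
width: 84.7
gripper_force: 0.0
```

```bash
python3 - <<'E'
import cell; from h import *
o=observe();print(o['ee_pos'],rot(o['tcp_rot'])[:,1],getattr(cell,'pinch_z',None),[k for k in dir(cell) if k[0]!='_'])
a=snap('top');b=snap('side')
for s in(a,b):
    W=cloud(s);d=W-np.array([519.6,-196.5,0]);m=(np.hypot(d[...,0],d[...,1])<45)&(W[...,2]>90)&(W[...,2]<130)
    P=W[m];print(len(P), P.mean(0) if len(P) else 0)
    # carrier / blue board
    f=s['frame'].astype(int);mb=(W[...,2]>40)&(W[...,2]<95)&(abs(W[...,0]-493)<40)&(W[...,1]<46)&(W[...,1]>-15)
    P=W[mb&(W[...,2]>76)];print('board',len(P),np.median(P,0) if len(P) else 0,P.min(0),P.max(0))
cv2.imwrite('pics/p3.png',np.hstack([cv2.resize(a['frame'][160:260,320:440],None,fx=3,fy=3),cv2.resize(b['frame'][170:320,260:400],None,fx=2,fy=2)])[:,:,::-1])
E
```

```text
[ 514.35891528 -193.48792968  191.35091304] [ 0.97152947 -0.23688028 -0.00426925] 18.700000000000003 ['Unreachable', 'close_job', 'observe', 'pinch_z', 'snapshot']
0 0
board 32 [492.07957246  34.34411151  84.26670263] [467.05029431  -6.80788835  79.12717829] [520.13194802  45.88963736  93.74264634]
131 [ 528.0617832  -199.03240834  106.57290296]
board 50 [492.01178397  24.79990371  83.23303413] [468.87383419  -5.35680593  76.10196101] [521.38636289  45.86109327  94.99843459]
```

>>> arm_command(moves=".13 -.08 0 0;0 0 -.5 0;0 0 -.5 0;0 0 -.5 0;0 0 -.4 0;0 0 -.3 0;0 0 0 0;0 0 0 0")

```text
t: 7.55
ee_pos: [521.3, -196.3, 104.8]
tcp_rot: [-2.468, -1.943, 0.002]
wrist_force: [0.3, -1.0, 0.2]
width: 85.1
gripper_force: 0.0
```

```bash
python3 - <<'E'
from h import *
o=observe();print(o['ee_pos'],rot(o['tcp_rot'])[:,1],o['wrist_force'])
b=snap('side')
cv2.imwrite('pics/p4.png',cv2.resize(b['frame'][160:300,270:400],None,fx=4,fy=4)[:,:,::-1])
E
```

```text
[ 521.31871684 -196.34589146  104.76579398] [ 0.97209421 -0.23458661 -0.00140676] [ 0.27481788 -1.00306383  0.15734588]
```

View pics/p4.png

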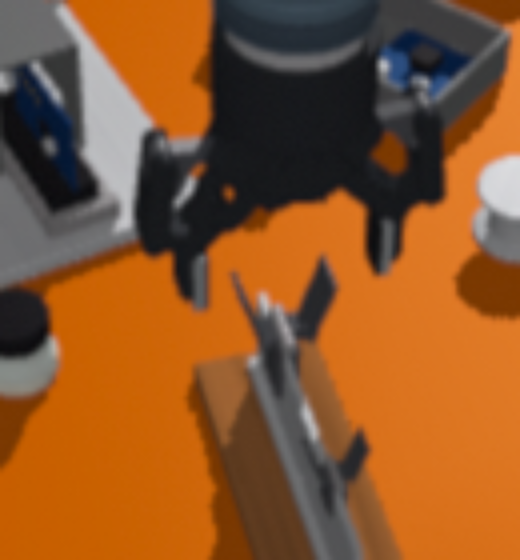

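The open fingers straddle the clip handles, with finger tips at (195,300) and (382,265) and handle tops at (236,275) and (325,262). I lower and squeeze.

>>> arm_command(moves="-.03 0 -.28 0;0 0 0 0;0 0 0 0")

```text
t: 7.85
ee_pos: [519.9, -196.9, 93.9]
tcp_rot: [-2.469, -1.942, 0.0]
wrist_force: [-0.1, -0.7, 0.1]
width: 85.1
gripper_force: 0.0
```

>>> arm_command(moves="0 0 0 0;0 0 0 0;0 0 0 0;0 0 0 0;0 0 0 0;0 0 0 0", claw=22, grip_force=40)

```text
t: 8.35
ee_pos: [520.1, -197.0, 94.0]
tcp_rot: [-2.47, -1.942, 0.0]
wrist_force: [-0.1, -0.9, 0.7]
width: 24.7
gripper_force: 45.2
```

>>> arm_command(moves="0 0 .1 0;0 0 .2 0;0 0 .3 0;0 0 .4 0;0 0 .4 0;0 0 .4 0;0 0 0 0;0 0 0 0")

```text
t: 9.02
ee_pos: [521.4, -197.5, 167.9]
tcp_rot: [2.467, 1.94, 0.004]
wrist_force: [0.6, -0.2, -1.3]
width: 24.8
gripper_force: 45.2
```

```bash
python3 - <<'E'
from h import *
o=observe();print(o['ee_pos'],o['width'],o['gripper_force'],o['wrist_force'])
b=snap('side')
cv2.imwrite('pics/p5.png',cv2.resize(b['frame'][130:290,260:420],None,fx=3.5,fy=3.5)[:,:,::-1])
E
```

```text
[ 521.37795588 -197.46871238  167.86555339] 24.75970569662313 45.1859575510025 [ 0.64349195 -0.21799197 -1.33380643]
```

View pics/p5.png

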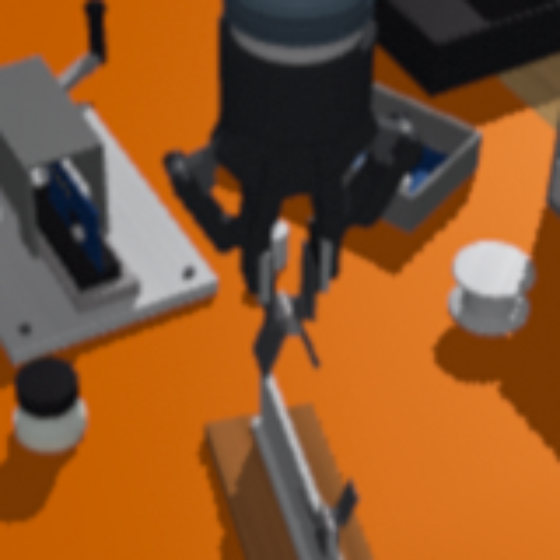

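The side view shows the clip lifted and squeezed open, hinge at about (285,305) and jaw tips at (265,365) and (315,362), well clear of the fin. I stage it above the board.

>>> arm_command(moves="0 .5 0 .5;-.1 .8 0 .5;-.15 .8 0 .5;-.15 .8 0 .5;-.15 .8 0 .5;-.15 .8 0 0;-.03 .6 0 0;0 .3 0 0")

```text
t: 9.73
ee_pos: [489.0, 23.4, 164.7]
tcp_rot: [-2.235, -2.203, 0.002]
wrist_force: [-0.6, 0.3, 0.0]
width: 24.4
gripper_force: 45.2
```

>>> arm_command(moves="0 0 0 0;0 0 0 0;0 0 0 0;0 0 0 0")

```text
t: 10.07
ee_pos: [490.7, 16.9, 165.7]
tcp_rot: [2.247, 2.195, -0.002]
wrist_force: [0.4, 0.1, -0.7]
width: 24.5
gripper_force: 45.2
```

```bash
python3 - <<'E'
from h import *
o=observe();p=o['ee_pos'];print(p,rot(o['tcp_rot'])[:,1],o['width'],o['gripper_force'],o['wrist_force'])
for n in('side','top'):
    s=snap(n);W=cloud(s);f=s['frame'].astype(int)
    near=(np.hypot(W[...,0]-p[0],W[...,1]-p[1])<30)
    m=near&(W[...,2]>110)&(W[...,2]<160)
    if m.sum()>3:
        print(n,m.sum())
        for z in range(110,165,8):
            P=W[near&(W[...,2]>=z)&(W[...,2]<z+8)]
            if len(P)>3: print(z,len(P),P.mean(0).round(1),P.min(0).round(1),P.max(0).round(1))
    m=(abs(W[...,0]-492)<9)&(W[...,1]<42)&(W[...,1]>-25)&(W[...,2]>70)&(W[...,2]<90)
    P=W[m];print('board',len(P),np.median(P,0),P.min(0),P.max(0))
    if n=='side':
        u,v=proj(s,[492,19,100]).astype(int);c=s['frame'][v-75:v+75,u-75:u+75]
        cv2.imwrite('pics/p6.png',cv2.resize(c,None,fx=4,fy=4)[:,:,::-1]);print(u,v)
E
```

```text
[490.71145978  16.88149086 165.71087995] [ 9.99731231e-01 -2.31721944e-02 -7.17339249e-04] 24.54432225237689 45.19764482975006 [ 0.36125264  0.09492859 -0.73361398]
side 216
110 28 [483.2  16.7 113.9] [474.2   5.8 110.5] [506.3  32.6 117.6]
118 34 [485.3  15.3 121.9] [475.7   6.1 118.2] [504.5  34.8 125.9]
126 29 [484.2  15.  130.2] [478.3   5.2 126.1] [500.3  30.2 133.9]
134 21 [487.6   9.7 138.2] [479.9   4.3 134.4] [498.1  19.2 142. ]
142 71 [490.4  15.4 147.3] [477.2   3.1 142.4] [502.2  34.9 149.9]
150 29 [492.2  16.8 153.2] [477.3   6.8 150.3] [503.4  31.1 157.6]
158 19 [494.5  13.  161.9] [477.4   7.  158.3] [503.7  24.4 165.1]
board 51 [492.06163575  17.27937648  80.12711896] [490.68518974  -6.05425046  70.08628493] [495.04929514  41.17427883  86.66228022]
281 179
  return _methods._mean(a, axis=axis, dtype=dtype,
  ret = um.true_divide(
Traceback (most recent call last):
ValueError: zero-size array to reduction operation minimum which has no identity
```

View pics/p6.png

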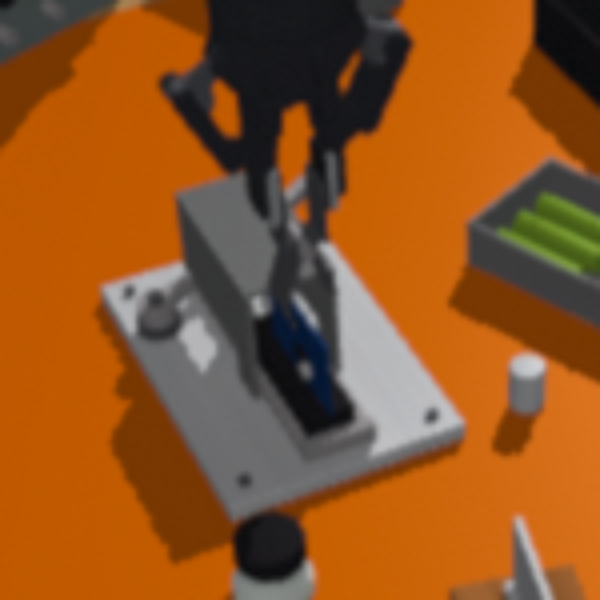

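The side view shows the open clip above the exposed board, jaws at about (285,300) and (330,330) on either side of it. I shift x by about 2 mm and then lower slowly.

>>> arm_command(moves=".04 .03 0 0;0 0 0 0;0 0 -.1 0;0 0 -.15 0;0 0 -.15 0;0 0 -.15 0;0 0 0 0;0 0 0 0")

```text
t: 10.83
ee_pos: [491.8, 20.0, 143.2]
tcp_rot: [-2.243, -2.199, 0.003]
wrist_force: [1.1, -0.3, -0.4]
width: 24.9
gripper_force: 45.2
```

```bash
cat > m.py <<'E'
from h import *
o=observe();p=o['ee_pos'];print(p,rot(o['tcp_rot'])[:,1],o['width'],o['gripper_force'],o['wrist_force'])
s=snap('side');W=cloud(s);f=s['frame'].astype(int)
near=(abs(W[...,0]-492)<24)&(W[...,1]<34)&(W[...,1]>-12)
blue=f[...,2]-f[...,0]>25
for z in range(56,165,6):
    k=near&(W[...,2]>=z)&(W[...,2]<z+6)
    P=W[k&~blue];B=W[k&blue]
    if len(P)>3: print(z,len(P),P.mean(0).round(1)[:2],P.min(0).round(1)[:2],P.max(0).round(1)[:2],'blue',len(B),B[:,0].mean().round(1) if len(B) else '')
u,v=proj(s,[492,19,90]).astype(int);c=s['frame'][v-50:v+50,u-50:u+50]
cv2.imwrite('pics/p7.png',cv2.resize(c,None,fx=6,fy=6,interpolation=cv2.INTER_CUBIC)[:,:,::-1])
E
python3 m.py
```

```text
[491.82752155  20.04793691 143.22320896] [ 0.9997992  -0.01995835 -0.00179651] 24.93270206897745 45.19725501537323 [ 1.12899136 -0.26957708 -0.43094206]
56 4 [490.2  26.3] [489.9  21.2] [490.6  31. ] blue 13 492.3
80 10 [491.5  19.7] [475.8   4.7] [494.5  32.2] blue 11 492.0
86 16 [483.6  20.6] [474.6  10.3] [507.2  33.4] blue 1 491.9
92 27 [487.8  17.8] [476.4   7.5] [506.8  33.1] blue 0 
98 19 [483.3  19.1] [478.2   9.4] [503.5  32.6] blue 0 
104 22 [485.8  18.9] [479.6   8.5] [503.   32.5] blue 0 
110 19 [487.   15.9] [481.7   9.6] [500.7  33.3] blue 0 
116 18 [490.6  13.5] [480.1   9.4] [501.6  27.2] blue 0 
122 62 [493.2  18.8] [478.7   6.1] [504.9  34. ] blue 0 
128 19 [490.9  19.4] [478.9   9.4] [504.4  30.8] blue 0 
134 20 [494.5  18.1] [478.8   9.3] [503.1  32.5] blue 0 
140 14 [494.6  17.3] [473.   10.9] [508.3  30.4] blue 0 
146 29 [494.3  15.4] [470.    8.7] [515.3  33.1] blue 0 
152 30 [493.   13.2] [468.9   9. ] [513.8  30.3] blue 0 
158 36 [494.3  14.8] [469.3   7.7] [515.9  33.4] blue 0 
164 37 [493.  14.] [468.5   7.7] [514.8  27.3] blue 0
```

>>> arm_command(moves=".03 -.03 0 0;0 0 -.12 0;0 0 -.14 0;0 0 -.14 0;0 0 -.1 0;0 0 0 0;0 0 0 0;0 0 0 0")

```text
t: 11.55
ee_pos: [493.8, 18.9, 124.0]
tcp_rot: [2.244, 2.199, -0.0]
wrist_force: [0.4, 0.1, -1.2]
width: 24.5
gripper_force: 45.2
```

```bash
python3 m.py
```

```text
[493.79304607  18.91722975 124.03150293] [ 9.99799541e-01 -2.00218775e-02 -5.64809035e-05] 24.453278486034783 45.19633233547211 [ 0.35356339  0.06243505 -1.20379165]
62 6 [484.2   6.8] [477.9  -7.4] [494.   20.3] blue 9 491.9
68 21 [489.   17.8] [477.1   7.2] [508.1  30.8] blue 10 491.6
74 20 [486.8  17.3] [478.3   8.9] [508.3  32.5] blue 8 492.0
80 25 [486.1  17.4] [480.3   3.8] [504.   33.4] blue 10 491.9
86 25 [489.6  16.8] [481.8   6.7] [503.8  33.6] blue 0 
92 13 [490.3  14. ] [485.    9.1] [502.   32.4] blue 0 
98 23 [493.2  14. ] [481.4   4.2] [505.6  31.2] blue 0 
104 60 [493.7  18.7] [480.8   6.3] [506.2  33.9] blue 0 
110 17 [497.8  17.8] [480.8   9.1] [505.7  28.9] blue 0 
116 12 [498.8  16.1] [480.9   8. ] [505.6  29.3] blue 0 
122 17 [495.9  16.8] [475.2   7. ] [506.4  32. ] blue 0 
128 34 [495.3  12.7] [469.7   5.8] [516.   32.3] blue 0 
134 33 [486.7  14.9] [468.3   6.9] [515.1  31. ] blue 0 
140 45 [493.3  15.2] [468.1   5.6] [515.9  33.1] blue 0 
146 32 [491.   13.1] [468.3   5.1] [515.4  26.7] blue 0 
152 32 [488.9  13.3] [468.1   6.9] [512.6  28.6] blue 0 
158 34 [495.5  13.1] [470.    5.7] [516.   28.3] blue 0 
164 22 [496.2  10.2] [468.4   3.9] [515.4  24.7] blue 0
```

View pics/p7.png

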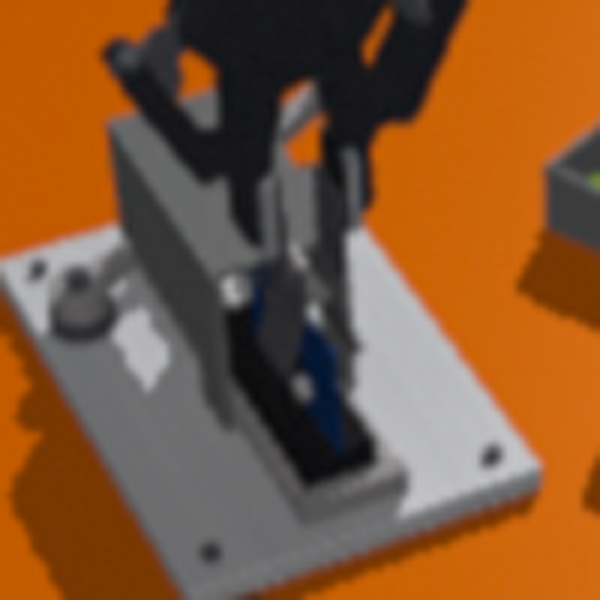

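The clip is astride the board, jaws at (285,360) and (348,380) on either side, centred within about 1 mm and about 14 mm past the edge. I let it settle and hand in.

>>> arm_command(moves="-.01 0 0 0;0 0 0 0;0 0 0 0;0 0 0 0;0 0 0 0;0 0 0 0;0 0 0 0;0 0 0 0")

```text
t: 12.27
ee_pos: [493.3, 19.0, 124.1]
tcp_rot: [-2.244, -2.199, 0.0]
wrist_force: [-0.2, 0.8, -1.0]
width: 24.4
gripper_force: 45.2
```

```bash
python3 -c "
from h import *
o=observe();print(o['ee_pos'],abs(o['qvel']).max(),o['wrist_force'],o['width'])
print(close_job())"
```

```text
[493.34796539  18.95188141 124.08135517] 0.001463016843581544 [-0.21398393  0.79939686 -1.03253842] 24.41728214599381
the job is handed in; nothing more can be done
None
```

The job is handed in (no verdict was returned): I swung the lever to its stop and it sprang back with the board fed out; the large clip is held squeezed open astride the board, jaw tips about 14 mm past the edge, centred within about 1 mm by camera, with no sign of contact.

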